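Finish the staggered second course of cartons

TASK

Finish the second course of the carton stack: lay the two cartons from the narrow bin flat and side by side in the gap between the two half cartons, lengthwise along the row and flush with it, each centred over a joint of the course below so that it bridges two cartons. In the bin they can be taken only by their ends and the course leaves no room for fingers there, so put each down on the bench and take it again across its width. Set them down gently, never dropping them, and leave the cartons already laid, the breadboard, the screwdriver and the mouse where they are.

Things in the scene. Friction and masses are not known exactly. Their poses are not given: they have to be found in the camera images.
- carton1_center (a point): centre of a loose plain brown carton, a brick-like box 66 long (its x) x 50 wide (its y) x 44 high (its z), 0.2 to 0.35 kg, rigid; it starts lying flat in the narrow bin
- carton2_center (a point): centre of the second such carton, the same in all respects, in the other half of the bin
- bin: fixed narrow grey open-topped bin, 258 long (x) x 60 wide (y) x 51 high outside, walls and floor 3 thick; origin at the centre of its underside on the bench. The two cartons lie in it end to end, their length along the bin's, with 2 mm beside each long side and about 50 mm between their ends and 30 mm or more beyond their outer ends, so fingers fit only at the cartons' ends. The walls rise 4 mm above the cartons' tops
- board: fixed plywood board 250 (x) x 90 (y) x 8 thick on the bench; origin at the centre of its underside; the row of cartons runs along its x, centred
- place1 (a point): where the centre of a carton of the second course belongs: 36 mm towards -x from the board's middle, 74 mm above the bench, over a joint of the bottom course; axes as the board's. The free gap in the second course is 150 mm long between the half cartons, for two cartons with three joints of about 6 mm
- place2 (a point): the same for the other carton: 36 mm towards +x from the board's middle
- base1_center (a point): centre of a loose carton (66 x 50 x 44, length along the row) already laid in the bottom course, 72 mm to -x of the board's middle; its top is 52 mm above the bench
- base2_center (a point): centre of a loose carton (66 x 50 x 44, length along the row) already laid in the bottom course, at the board's middle; its top is 52 mm above the bench
- base3_center (a point): centre of a loose carton (66 x 50 x 44, length along the row) already laid in the bottom course, 72 mm to +x of the board's middle; its top is 52 mm above the bench
- half1_center (a point): centre of a loose half carton, 30 along the row x 50 x 44 high, already laid in the second course at the -x end of the row, 90 mm from the board's middle; its top is 96 mm above the bench
- half2_center (a point): centre of a loose half carton, 30 along the row x 50 x 44 high, already laid in the second course at the +x end of the row, 90 mm from the board's middle; its top is 96 mm above the bench
- breadboard: bystander: loose white solderless breadboard 165 x 55 x 15 high; origin at the centre of its underside
- screwdriver_grip (a point): bystander: loose screwdriver 220 long; this point is on its handle
- mouse: bystander: loose white computer mouse 105 x 60 x 34 high; origin at the centre of its underside
There are look-alikes about, which are no part of the job. What is shaped like the part that bears carton2_center but green or red is not meant.

How it is judged:
By the outcome, as a careful person would: the job done as asked, in the order asked, and still so for the second after the job is handed in, with the robot touching nothing.
It also fails if it takes over 72 s, if anything falls off the work surface, if the arm or the gripper's body presses on something with over 40 N, if the wrist force passes 120 N, or if a joint passes its speed limit or range.

ROBOT

A 7-joint arm with a two-finger parallel gripper is mounted at the origin on the work surface. World frame = base frame: x ahead of the robot, y to its left, z up, the work surface at z = 0. Lengths are in m, angles in rad, forces in N, time in s.
With the tool pointing down it reaches from about 0.425 to 0.925 m from the base axis. Payload 6.8 kg.
Tool frame: the origin (TCP) lies at the very end of the fingers, on their centre line; the grasp point (between the pads) lies env.grip_depth behind it (env.grip_depth is the distance from the TCP to the grasp point, in m); z points along the fingers, y is the line along which they close (so a half turn about z gives the same grasp; the last joint's range is limited). The gripper opens to 85 mm and grips with 20 to 120 N. Pads are 22 mm wide; open, the fingers measure 114 mm over their backs; the gripper's body (76 mm by 85 mm) begins 54 mm behind the grasp point. The pads swing forward as they close: fully open they stand 13 mm farther back than shut.
Start: joints at [1.075, 0.477, 0.022, 1.555, -0.011, 1.109, -0.083], TCP at [0.255, -0.625, 0.231] pointing down, gripper open.
Joint ranges: [-2.96, 2.96], [-0.34, 2.1], [-1.41, 1.46], [0.24, 2.44], [-1.37, 4.51], [0.17, 1.92], [-2.96, 2.96]. Speed limits (rad/s): [2.39, 2.39, 3.14, 3.14, 3.14, 3.14, 3.14].

INTERFACE

Orientations are given as a rotation vector (axis times angle).
In Python, from workcell import env gives the robot as it stands.
- The arm moves only by the tool play_rows, never from a script. Its argument "series" is a list of rows, each an object with "translation": the shift along the tool's x, y, z in m, a list of three; "yaw": the turn about the tool's z in rad; "claw": the closure, from 0 (fully open) to 1 (shut). In form: [{"translation": [x, y, z], "yaw": yaw, "claw": claw}, ...]. A call has 1 to 8 rows; each row is the pose to reach, as a shift and turn from the pose commanded when the call began, along the tool's axes at that moment; what a row does not reach only later rows make up. A row lasts 1/12 s, in which the tool goes at most 41.7 mm and 7.16 degrees, less where a joint would pass 70% of its speed; a pose out of reach is approached as far as the arm can. A call with a gripper value outside its range is refused whole. The fingers move at their own pace and stop on an object; "force" is the grip in N (left out, the last holds). Time passes only in rows, so rows that repeat a pose let the fingers close. It gives the time, the measured TCP pose, the force, the opening and the grip force at its end, in the units of the state.
- env.observe(): the state, without advancing time (a new reading comes with each control period).
- env.camera(name): name is "scene" or "side" or "wrist"; returns the picture (480x640x3 uint8, red, green, blue); there is no depth.
- env.camera_model(name): a dict with "camera_matrix" (3x3 intrinsics, pixels), "k1" (the pictures are not rectified: a ray, as slopes to the right and down, at radius r is drawn at 1 + k1 r^2 times it, then the intrinsics apply), "camera_from_world" (4x4, takes a point from world to camera coordinates). Camera axes: x right, y up, looking along -z (the intrinsics and any distortion apply to the point x, -y, -z); pixel columns grow to the right and rows downward; lengths in m; the calibration is good to about 2 mm. A picture is of the moment at which its call begins: read the wrist's pose just before it. camera_model takes no time and is no camera call; for the wrist camera it gives the pose at the moment of the call.
- env.hand_in(): hands the job in; it is judged then, once.
The state is a dict: "time_s": time; "q": joint angles; "joint_velocities": joint speeds; "joint_efforts": joint torques, N m; "tool_pos": TCP position; "eef_rot": TCP orientation; "wrist_force": force on the tool from outside, world axes, zero at the start; "ft_torque": the same for the moment, N m; "gripper_width": opening from 0.0 (shut) to 1.0 (fully open); "grasp_force": force on a finger pad.
Only numpy, scipy, OpenCV 4.12 (cv2) and the standard library are available. Lean on these libraries where they do the work, as an engineer would, in place of code of your own. Each camera call takes 0.05 s, during which the arm holds its last target. There are 200 camera calls.

## Working session

There is one attempt and no reset: what is moved stays moved. The work goes in short steps, Python scripts to look and compute and a tool call to move; the robot and the scene stay as the last step left them, time stands still between calls to the robot, and variables do not carry over. Pictures are saved under pics/ and viewed, at most 10 in all, crops included, and the job is handed in when it is done.

Besides the shell and the picture viewer there is one more tool, called after "Request:" as name(argument=value, ...), one argument or row to a line, values as JSON. play_rows: Moves the arm, as the interface text tells. Its arguments: {"type":"object","properties":{"series":{"type":"array"},"force":{"type":"number"}},"required":["series"]}

```bash
ls; mkdir -p pics
cat > look.py <<'E'
import cv2,sys
from workcell import env
for n in sys.argv[2:]:
    cv2.imwrite(f'pics/{sys.argv[1]}_{n}.png',env.camera(n)[:,:,::-1])
E
python3 look.py a scene side
python3 - <<'E'
from workcell import env
import numpy as np
np.set_printoptions(precision=4,suppress=True)
s=env.observe();print(env.grip_depth,s)
for n in('scene','side','wrist'):print(n,env.camera_model(n))
E
```

```text
pics
0.0187 {'time_s': 0.1, 'q': array([ 1.0749,  0.4777,  0.0224,  1.5563, -0.0115,  1.1093, -0.0831]), 'joint_velocities': array([-0.0016, -0.0012,  0.0011, -0.0028, -0.0002, -0.0002,  0.0003]), 'joint_efforts': array([  0.0036, -59.7758,   1.6131, -28.1954,   0.0128,   0.005 ,
        -0.    ]), 'tool_pos': array([ 0.255 , -0.6244,  0.2304]), 'eef_rot': array([-3.0812, -0.6051,  0.0007]), 'wrist_force': array([-0.4734, -0.3577,  0.7091]), 'ft_torque': array([-0.0396,  0.0033,  0.052 ]), 'grasp_force': 0.0, 'gripper_width': 0.9961853373866036}
scene {'camera_matrix': array([[441.4792,   0.    , 321.3428],
       [  0.    , 441.4792, 238.2554],
       [  0.    ,   0.    ,   1.    ]]), 'k1': -0.11205661016092598, 'camera_from_world': array([[-0.3429,  0.9394, -0.0043,  0.1808],
       [-0.7457, -0.2694,  0.6094,  0.4044],
       [ 0.5713,  0.2121,  0.7929, -1.5862],
       [ 0.    ,  0.    ,  0.    ,  1.    ]])}
side {'camera_matrix': array([[540.9102,   0.    , 310.0486],
       [  0.    , 540.9102, 237.7939],
       [  0.    ,   0.    ,   1.    ]]), 'k1': -0.05141274942519823, 'camera_from_world': array([[-0.9765, -0.2156,  0.0076,  0.5747],
       [ 0.1596, -0.6985,  0.6976, -0.1168],
       [-0.1451,  0.6823,  0.7165, -1.3249],
       [ 0.    ,  0.    ,  0.    ,  1.    ]])}
wrist {'camera_matrix': array([[366.9537,   0.    , 318.7958],
       [  0.    , 366.9537, 233.6017],
       [  0.    ,   0.    ,   1.    ]]), 'k1': 0.010158270206175565, 'camera_from_world': array([[ 0.3764, -0.9265, -0.0021, -0.6744],
       [ 0.8868,  0.3609, -0.2885,  0.0364],
       [ 0.2681,  0.1068,  0.9575, -0.3787],
       [ 0.    ,  0.    ,  0.    ,  1.    ]])}
```

View pics/a_scene.png

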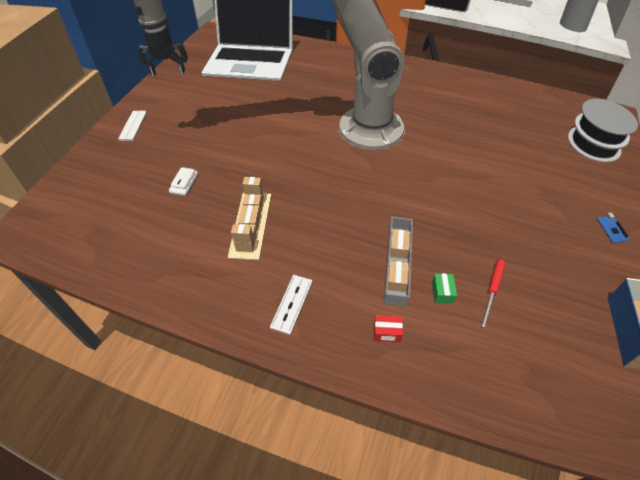

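View pics/a_side.png

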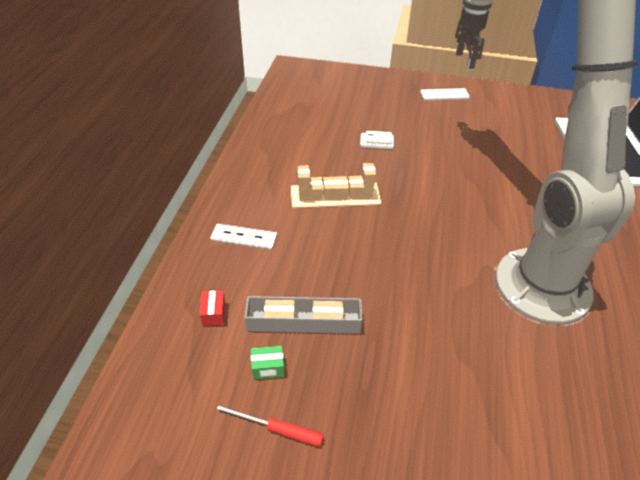

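```bash
cat > h.py <<'E'
import cv2,numpy as np
from workcell import env
np.set_printoptions(precision=4,suppress=True)
def ray(m,px):
    u=cv2.undistortPoints(np.array(px,float).reshape(-1,1,2),m['camera_matrix'],np.array([m['k1'],0,0,0.])).reshape(-1,2)
    T=m['camera_from_world'];R=T[:3,:3];c=-R.T@T[:3,3]
    d=np.c_[u[:,0],-u[:,1],-np.ones(len(u))]@R
    return c,d
def onz(m,px,z):
    c,d=ray(m,px);return c+d*((z-c[2])/d[:,2])[:,None]
def proj(m,P):
    T=m['camera_from_world'];p=np.atleast_2d(P)@T[:3,:3].T+T[:3,3]
    o,_=cv2.projectPoints((p*[1,-1,-1]).reshape(-1,1,3),np.zeros(3),np.zeros(3),m['camera_matrix'],np.array([m['k1'],0,0,0.]));return o.reshape(-1,2)
E
python3 - <<'E'
from h import *
m=env.camera_model('scene');s=env.camera_model('side')
print('bin rim',onz(m,[(391,218),(412,219),(409,303),(386,303)],.051)[:,:2])
print('bin side',onz(s,[(247,297),(361,299),(361,316),(247,315)],.051)[:,:2])
print('board',onz(m,[(230,256),(263,257),(271,195)],.008)[:,:2])
print('boardside',onz(s,[(292,205),(380,204),(380,187),(291,186)],.008)[:,:2])
print('halves', onz(m,[(252,182),(244,230)],.096)[:,:2],onz(s,[(304,171),(369,167)],.096)[:,:2])
print('bystanders bb,driver,mouse',onz(m,[(292,304),(497,275),(485,325),(183,181)],.015)[:,:2])
print('red green',onz(m,[(389,322),(445,282)],.044)[:,:2])
im=cv2.imread('pics/a_scene.png');cv2.imwrite('pics/crop1.png',cv2.resize(im[165:345,220:470],None,fx=3,fy=3,interpolation=cv2.INTER_CUBIC))
E
```

```text
bin rim [[0.4413 0.1804]
 [0.4244 0.2379]
 [0.6937 0.2925]
 [0.7128 0.2385]]
bin side [[0.6844 0.233 ]
 [0.4305 0.1812]
 [0.4233 0.228 ]
 [0.6697 0.2811]]
board [[ 0.692  -0.212 ]
 [ 0.6634 -0.1232]
 [ 0.4401 -0.1986]]
boardside [[ 0.6705 -0.137 ]
 [ 0.4311 -0.1964]
 [ 0.4404 -0.2695]
 [ 0.6928 -0.2158]]
halves [[ 0.484  -0.2308]
 [ 0.6537 -0.173 ]] [[ 0.647  -0.1846]
 [ 0.4762 -0.2422]]
bystanders bb,driver,mouse [[ 0.7766  0.011 ]
 [ 0.5074  0.5016]
 [ 0.67    0.4904]
 [ 0.4844 -0.4893]]
red green [[0.7572 0.2589]
 [0.5977 0.3669]]
```

View pics/crop1.png

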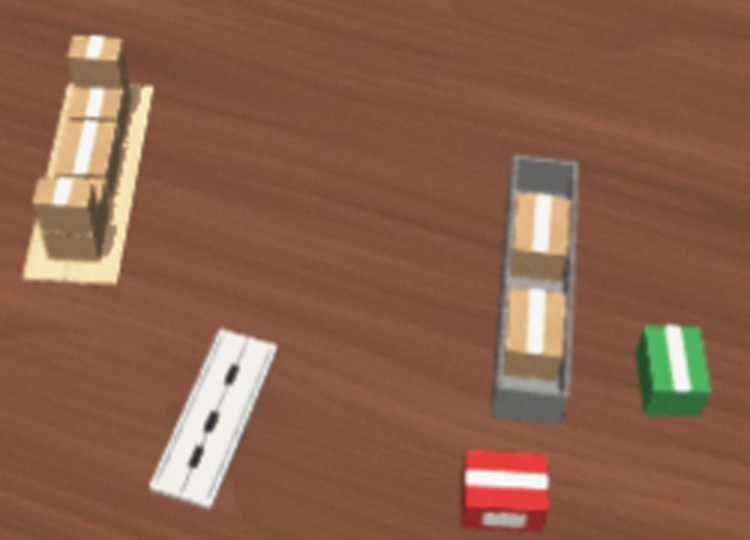

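The candidates in the scene view are the two brown boxes in the grey bin (400,242) and (398,276), a red box (389,322) and a green box (445,282). The enlarged crop confirms the brown pair in the bin are the ones meant. The stack is at (250,222), and the bench between it and the bin is free. I'll fly over the bin now.

```bash
cat >> h.py <<'E'
from scipy.spatial.transform import Rotation as Ro
def go(x,y,z,th,o=None):
    """tool shift to world TCP x,y,z with tool y at world angle th (deg, mod 180)"""
    o=o or env.observe();R=Ro.from_rotvec(o['eef_rot']).as_matrix()
    t=R.T@(np.array([x,y,z])-o['tool_pos'])
    a=np.degrees(np.arctan2(R[1,1],R[0,1]));d=(th-a+90)%180-90
    print('t',o['time_s'],'tool',o['tool_pos'],'yang %.2f'%a,'q7 %.2f'%o['q'][6],'F',o['wrist_force'],'w %.3f'%o['gripper_width'],'gf',o['grasp_force'])
    print('shift',t,'yaw %.4f'%-np.radians(d))
E
python3 -c "
from h import *
go(.565,.232,.23,11.5)"
```

```text
t 0.1 tool [ 0.255  -0.6244  0.2304] yang -67.78 q7 -0.08 F [-0.4734 -0.3577  0.7091] w 0.996 gf 0.0
shift [ 0.6108 -0.6756  0.0014] yaw -1.3837
```

Request:
play_rows(
  series=[
    {"translation": [0.028,-0.031,0],"yaw": 0,"claw": 0},
    {"translation": [0.611,-0.676,0],"yaw": -1.384,"claw": 0},
    {"translation": [0.611,-0.676,0],"yaw": -1.384,"claw": 0},
    {"translation": [0.611,-0.676,0],"yaw": -1.384,"claw": 0},
    {"translation": [0.611,-0.676,0],"yaw": -1.384,"claw": 0},
    {"translation": [0.611,-0.676,0],"yaw": -1.384,"claw": 0},
    {"translation": [0.611,-0.676,0],"yaw": -1.384,"claw": 0},
    {"translation": [0.611,-0.676,0],"yaw": -1.384,"claw": 0},
  ],
)

```text
time_s: 0.77
tool_pos: [0.3686, -0.3094, 0.2312]
eef_rot: [-2.53, -1.862, 0.001]
wrist_force: [0.6, 1.1, -0.2]
gripper_width: 0.997
grasp_force: 0.0
```

```bash
python3 -c "
from h import *
go(.565,.232,.23,11.5)"
```

```text
t 0.7667 tool [ 0.3686 -0.3094  0.2312] yang -17.30 q7 0.21 F [ 0.5953  1.1454 -0.2104] w 0.997 gf 0.0
shift [0.5753 0.0264 0.001 ] yaw -0.5027
```

Request:
play_rows(
  series=[
    {"translation": [0.575,0.026,0],"yaw": -0.503,"claw": 0},
    {"translation": [0.575,0.026,0],"yaw": -0.503,"claw": 0},
    {"translation": [0.575,0.026,0],"yaw": -0.503,"claw": 0},
    {"translation": [0.575,0.026,0],"yaw": -0.503,"claw": 0},
    {"translation": [0.575,0.026,0],"yaw": -0.503,"claw": 0},
    {"translation": [0.575,0.026,0],"yaw": -0.503,"claw": 0},
    {"translation": [0.575,0.026,0],"yaw": -0.503,"claw": 0},
    {"translation": [0.575,0.026,0],"yaw": -0.503,"claw": 0},
  ],
)

```text
time_s: 1.43
tool_pos: [0.484, 0.0031, 0.2313]
eef_rot: [1.995, 2.427, -0.0]
wrist_force: [1.7, 0.6, -0.1]
gripper_width: 0.997
grasp_force: 0.0
```

```bash
python3 -c "
from h import *
go(.565,.232,.23,11.5)"
```

```text
t 1.4333 tool [0.484  0.0031 0.2313] yang 11.15 q7 -0.07 F [ 1.6775  0.624  -0.0743] w 0.997 gf 0.0
shift [0.2089 0.1237 0.0012] yaw -0.0062
```

Request:
play_rows(
  series=[
    {"translation": [0.209,0.124,0],"yaw": -0.006,"claw": 0},
    {"translation": [0.209,0.124,0],"yaw": -0.006,"claw": 0},
    {"translation": [0.209,0.124,0],"yaw": -0.006,"claw": 0},
    {"translation": [0.209,0.124,0],"yaw": -0.006,"claw": 0},
    {"translation": [0.209,0.124,0],"yaw": -0.006,"claw": 0},
    {"translation": [0.209,0.124,0],"yaw": -0.006,"claw": 0},
    {"translation": [0.209,0.124,0],"yaw": -0.006,"claw": 0},
    {"translation": [0.209,0.124,0],"yaw": -0.006,"claw": 0},
  ],
)

```text
time_s: 2.1
tool_pos: [0.5645, 0.2331, 0.2306]
eef_rot: [-1.981, -2.436, 0.0]
wrist_force: [0.1, -0.5, 0.4]
gripper_width: 1.001
grasp_force: 0.0
```

```bash
python3 look.py b wrist; python3 -c "
from h import *
go(.565,.232,.23,11.5)"
```

```text
t 2.15 tool [0.5647 0.2307 0.2305] yang 11.60 q7 -0.53 F [ 0.4017 -0.1228  0.6434] w 0.998 gf 0.0
shift [0.0012 0.0006 0.0005] yaw 0.0017
```

View pics/b_wrist.png

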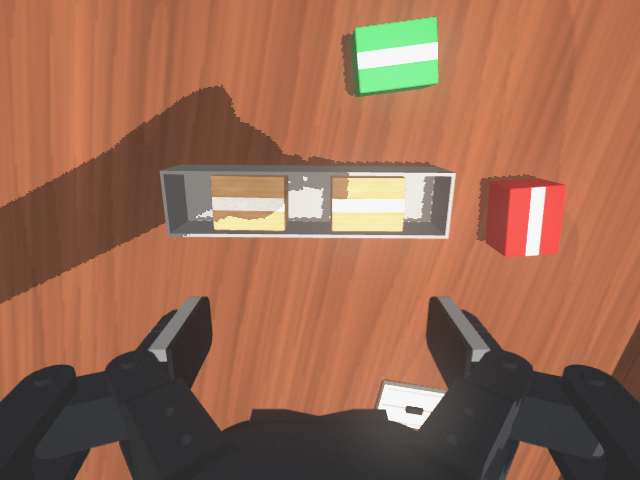

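The wrist view shows the bin rim from (161,171) to (455,172). The near carton's top spans (212,177)-(287,231) and the far one's (332,177)-(405,231). Red is at (525,215) and green at (397,55).

Run:
```python
from h import *
m=env.camera_model('wrist')
im=cv2.imread('pics/b_wrist.png');hsv=cv2.cvtColor(im,cv2.COLOR_BGR2HSV)
print(hsv[185,240],hsv[185,370],hsv[222,240],hsv[205,370],hsv[230,310],hsv[100,100])
for r in (185,225):
  g=im[r,195:425].astype(int).sum(1); d=np.abs(np.diff(g)); print(r,[(195+i,d[i]) for i in np.where(d>60)[0]])
for c in (225,270,350,390):
  g=im[165:245,c].astype(int).sum(1); d=np.abs(np.diff(g)); print(c,[(165+i,d[i]) for i in np.where(d>60)[0]])
for n,q in dict(near=[(211.5,176.5),(287,176.5),(287,231),(213,231)],far=[(332,177),(405.5,177),(405,231.5),(332,231.5)]).items():
  P=onz(m,q,.047)[:,:2];print(n,P.mean(0),np.linalg.norm(P-np.roll(P,-1,0),axis=1),np.degrees(np.arctan2(*(P[1]-P[0])[::-1])))
P=onz(m,[(161,171),(455,172),(449,238),(168,237)],.051)[:,:2];print('rim',P.mean(0),np.linalg.norm(P-np.roll(P,-1,0),axis=1),[np.degrees(np.arctan2(*v[::-1])) for v in(P[1]-P[0],P[2]-P[3])])
```

```text
[ 15 115 188] [ 24  74 247] [ 26  76 247] [  0   0 247] [ 12  32 120] [  9 144 191]
185 [(np.int64(209), np.int64(63)), (np.int64(283), np.int64(88)), (np.int64(330), np.int64(63)), (np.int64(331), np.int64(62)), (np.int64(347), np.int64(158)), (np.int64(423), np.int64(113))]
225 [(np.int64(212), np.int64(106)), (np.int64(213), np.int64(222)), (np.int64(283), np.int64(78)), (np.int64(284), np.int64(144)), (np.int64(285), np.int64(78)), (np.int64(331), np.int64(185)), (np.int64(402), np.int64(156)), (np.int64(403), np.int64(91))]
225 [(np.int64(170), np.int64(77)), (np.int64(175), np.int64(99)), (np.int64(196), np.int64(200)), (np.int64(209), np.int64(140)), (np.int64(210), np.int64(89)), (np.int64(216), np.int64(179)), (np.int64(228), np.int64(101)), (np.int64(229), np.int64(207)), (np.int64(232), np.int64(91)), (np.int64(233), np.int64(268)), (np.int64(236), np.int64(251)), (np.int64(237), np.int64(61))]
270 [(np.int64(171), np.int64(74)), (np.int64(174), np.int64(82)), (np.int64(176), np.int64(103)), (np.int64(197), np.int64(238)), (np.int64(210), np.int64(200)), (np.int64(213), np
[... 401 characters left out ...]
p.int64(231), np.int64(90)), (np.int64(233), np.int64(84)), (np.int64(234), np.int64(244)), (np.int64(237), np.int64(237))]
390 [(np.int64(171), np.int64(185)), (np.int64(172), np.int64(163)), (np.int64(175), np.int64(288)), (np.int64(177), np.int64(250)), (np.int64(198), np.int64(91)), (np.int64(230), np.int64(134)), (np.int64(231), np.int64(138)), (np.int64(234), np.int64(322)), (np.int64(237), np.int64(160)), (np.int64(238), np.int64(95))]
near [0.5024 0.2207] [0.0666 0.0502 0.0682 0.0502] 11.531191400225968
far [0.6077 0.2416] [0.0648 0.0502 0.0673 0.0502] 11.472836329645569
rim [0.5544 0.2312] [0.2549 0.06   0.257  0.0599] [np.float64(11.307922943404321), np.float64(11.299709090989666)]
```

```bash
python3 -c "
from h import *
go(.501,.2203,.009,11.4)"
```

```text
t 2.15 tool [0.5647 0.2307 0.2305] yang 11.60 q7 -0.53 F [ 0.4017 -0.1228  0.6434] w 0.998 gf 0.0
shift [ 0.0027 -0.0642  0.2216] yaw 0.0034
```

Request:
play_rows(
  series=[
    {"translation": [0.003,-0.032,0.025],"yaw": 0.003,"claw": 0},
    {"translation": [0.003,-0.064,0.05],"yaw": 0.003,"claw": 0},
    {"translation": [0.003,-0.064,0.09],"yaw": 0.003,"claw": 0},
    {"translation": [0.003,-0.064,0.13],"yaw": 0.003,"claw": 0},
    {"translation": [0.003,-0.064,0.15],"yaw": 0.003,"claw": 0},
    {"translation": [0.003,-0.064,0.155],"yaw": 0.003,"claw": 0},
  ],
)

```text
time_s: 2.65
tool_pos: [0.4993, 0.2166, 0.0726]
eef_rot: [-1.993, -2.426, 0.011]
wrist_force: [0.2, 0.3, 0.8]
gripper_width: 1.0
grasp_force: 0.0
```

```bash
python3 look.py c wrist
python3 - <<'E'
from h import *
go(.501,.2203,.009,11.4)
m=env.camera_model('wrist');im=cv2.imread('pics/c_wrist.png')
c=np.array([.501,.2203]);a=np.radians(11.4);u=np.array([np.cos(a),np.sin(a)]);v=np.array([-u[1],u[0]])
P=[np.r_[c+i*.033*u+j*.025*v,.047] for i,j in((-1,-1),(1,-1),(1,1),(-1,1))]
cv2.polylines(im,[proj(m,P).round().astype(np.int32)],True,(255,0,0),1)
cv2.imwrite('pics/c2.png',im)
E
```

```text
t 2.7 tool [0.5002 0.2176 0.0738] yang 11.23 q7 -0.69 F [-0.1724  0.5029 -0.0851] w 0.997 gf 0.0
shift [0.0026 0.0016 0.0648] yaw -0.0030
```

View pics/c2.png

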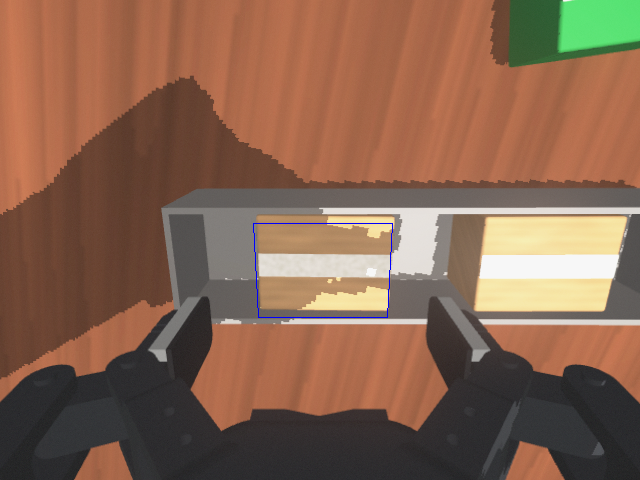

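The near carton's top spans (257,216)-(393,312), a few pixels up-image of my predicted outline. I'll shift about 4 mm in tool x, then descend and grip.

Request:
play_rows(
  series=[
    {"translation": [0.004,0.002,0.02],"yaw": -0.003,"claw": 0},
    {"translation": [0.004,0.002,0.045],"yaw": -0.003,"claw": 0},
    {"translation": [0.004,0.002,0.06],"yaw": -0.003,"claw": 0},
    {"translation": [0.004,0.002,0.065],"yaw": -0.003,"claw": 0},
    {"translation": [0.004,0.002,0.065],"yaw": -0.003,"claw": 0},
    {"translation": [0.004,0.002,0.065],"yaw": -0.003,"claw": 0.4},
    {"translation": [0.004,0.002,0.065],"yaw": -0.003,"claw": 0.4},
    {"translation": [0.004,0.002,0.065],"yaw": -0.003,"claw": 0.4},
  ],
  force=35,
)

```text
time_s: 3.37
tool_pos: [0.5039, 0.2251, 0.0131]
eef_rot: [1.987, 2.432, 0.003]
wrist_force: [-2.4, -1.4, 6.0]
gripper_width: 0.771
grasp_force: 40.2
```

Request:
play_rows(
  series=[
    {"translation": [0,0,-0.01],"yaw": 0,"claw": 0.4},
    {"translation": [0,0,-0.035],"yaw": 0,"claw": 0.4},
    {"translation": [0,0,-0.07],"yaw": 0,"claw": 0.4},
    {"translation": [0,0,-0.095],"yaw": 0,"claw": 0.4},
    {"translation": [0,0,-0.1],"yaw": 0,"claw": 0.4},
    {"translation": [0,0,-0.1],"yaw": 0,"claw": 0.4},
  ],
)

```text
time_s: 3.87
tool_pos: [0.5044, 0.2255, 0.114]
eef_rot: [1.986, 2.431, 0.007]
wrist_force: [1.2, -0.2, -2.9]
gripper_width: 0.765
grasp_force: 40.4
```

```bash
python3 -c "
from h import *
go(.56,.04,.113,18.6)"
```

```text
t 3.8667 tool [0.5044 0.2255 0.114 ] yang 11.49 q7 -0.66 F [ 1.2038 -0.1688 -2.9335] w 0.765 gf 40.40738761425018
shift [-0.1928  0.0175  0.0009] yaw -0.1240
```

Request:
play_rows(
  series=[
    {"translation": [-0.03,0.003,0],"yaw": -0.02,"claw": 0.4},
    {"translation": [-0.065,0.006,0],"yaw": -0.04,"claw": 0.4},
    {"translation": [-0.1,0.009,0],"yaw": -0.06,"claw": 0.4},
    {"translation": [-0.135,0.012,0.01],"yaw": -0.09,"claw": 0.4},
    {"translation": [-0.17,0.015,0.03],"yaw": -0.11,"claw": 0.4},
    {"translation": [-0.19,0.0175,0.055],"yaw": -0.124,"claw": 0.4},
    {"translation": [-0.193,0.0175,0.08],"yaw": -0.124,"claw": 0.4},
    {"translation": [-0.193,0.0175,0.09],"yaw": -0.124,"claw": 0.4},
  ],
)

```text
time_s: 4.53
tool_pos: [0.5558, 0.0357, 0.0169]
eef_rot: [-1.835, -2.544, 0.009]
wrist_force: [-0.8, -0.6, -2.4]
gripper_width: 0.766
grasp_force: 40.2
```

Request:
play_rows(
  series=[
    {"translation": [0,0,0.005],"yaw": 0,"claw": 0.4},
    {"translation": [0,0,0.008],"yaw": 0,"claw": 0.4},
    {"translation": [0,0,0.01],"yaw": 0,"claw": 0.4},
    {"translation": [0,0,0.011],"yaw": 0,"claw": 0.4},
    {"translation": [0,0,0.011],"yaw": 0,"claw": 0.4},
  ],
)

```text
time_s: 4.95
tool_pos: [0.5592, 0.0402, 0.0112]
eef_rot: [1.83, 2.552, 0.002]
wrist_force: [-0.3, -0.5, -2.8]
gripper_width: 0.765
grasp_force: 40.2
```

Request:
play_rows(
  series=[
    {"translation": [0,0,0.001],"yaw": 0,"claw": 0.4},
    {"translation": [0,0,0.0015],"yaw": 0,"claw": 0.4},
    {"translation": [0,0,0.0015],"yaw": 0,"claw": 0.4},
  ],
)

```text
time_s: 5.2
tool_pos: [0.5593, 0.0398, 0.0101]
eef_rot: [1.831, 2.551, 0.002]
wrist_force: [-2.0, -0.4, 5.7]
gripper_width: 0.765
grasp_force: 41.2
```

Request:
play_rows(
  series=[
    {"translation": [0,0,0],"yaw": 0,"claw": 0},
    {"translation": [0,0,0],"yaw": 0,"claw": 0},
    {"translation": [0,0,0],"yaw": 0,"claw": 0},
    {"translation": [0,0,-0.03],"yaw": 0,"claw": 0},
    {"translation": [0,0,-0.07],"yaw": 0,"claw": 0},
    {"translation": [0,0,-0.11],"yaw": 0.1,"claw": 0},
    {"translation": [0,0,-0.11],"yaw": 0.22,"claw": 0},
    {"translation": [0,0,-0.11],"yaw": 0.34,"claw": 0},
  ],
)

```text
time_s: 5.87
tool_pos: [0.5608, 0.0395, 0.1218]
eef_rot: [2.242, 2.195, 0.007]
wrist_force: [0.3, 0.1, -1.1]
gripper_width: 0.999
grasp_force: 0.0
```

```bash
python3 -c "
from h import *
go(.5593,.0398,.12,-71.4)"
```

```text
t 5.8667 tool [0.5608 0.0395 0.1218] yang -1.22 q7 -0.48 F [ 0.2581  0.1241 -1.083 ] w 0.999 gf 0.0
shift [ 0.0002 -0.0015  0.0018] yaw 1.2248
```

Request:
play_rows(
  series=[
    {"translation": [0,0,0],"yaw": 0.12,"claw": 0},
    {"translation": [0,0,0],"yaw": 0.24,"claw": 0},
    {"translation": [0,0,0],"yaw": 0.36,"claw": 0},
    {"translation": [0,0,0],"yaw": 0.48,"claw": 0},
    {"translation": [0,0,0],"yaw": 0.6,"claw": 0},
    {"translation": [0,0,0],"yaw": 0.72,"claw": 0},
    {"translation": [0,0,0],"yaw": 0.84,"claw": 0},
    {"translation": [0,0,0],"yaw": 0.96,"claw": 0},
  ],
)

```text
time_s: 6.53
tool_pos: [0.5586, 0.0393, 0.1189]
eef_rot: [3.006, 0.913, 0.0]
wrist_force: [0.2, 1.0, -0.8]
gripper_width: 1.0
grasp_force: 0.0
```

Request:
play_rows(
  series=[
    {"translation": [0,0,0],"yaw": 0.12,"claw": 0},
    {"translation": [0,0,0],"yaw": 0.24,"claw": 0},
    {"translation": [0,0,0],"yaw": 0.265,"claw": 0},
    {"translation": [0,0,0],"yaw": 0.265,"claw": 0},
  ],
)

```text
time_s: 6.87
tool_pos: [0.5587, 0.0394, 0.1189]
eef_rot: [3.098, 0.52, 0.0]
wrist_force: [0.6, 0.6, -0.1]
gripper_width: 1.0
grasp_force: 0.0
```

```bash
python3 look.py d wrist
python3 - <<'E'
from h import *
go(.5593,.0398,.12,-71.4)
m=env.camera_model('wrist');im=cv2.imread('pics/d_wrist.png')
hsv=cv2.cvtColor(im,cv2.COLOR_BGR2HSV)
# carton top: bright, low-sat yellow or white
M=((hsv[...,0]>12)&(hsv[...,0]<35)&(hsv[...,1]<115)&(hsv[...,2]>200)|(hsv[...,1]<20)&(hsv[...,2]>180)).astype(np.uint8)*255
M[330:]=0
M=cv2.morphologyEx(cv2.morphologyEx(M,cv2.MORPH_OPEN,np.ones((3,3))),cv2.MORPH_CLOSE,np.ones((7,7)))
for k in cv2.findContours(M,0,2)[0]:
  if cv2.contourArea(k)>800:
    r=cv2.minAreaRect(k);print(r);b=cv2.boxPoints(r)
    P=onz(m,b,.044)[:,:2];print(P.mean(0),np.linalg.norm(P-np.roll(P,-1,0),axis=1),np.degrees(np.arctan2(*(P[1]-P[0])[::-1])))
    cv2.drawContours(im,[b.astype(np.int32)],0,(255,0,0),1)
cv2.imwrite('pics/d2.png',im)
E
```

```text
t 6.9167 tool [0.5586 0.0394 0.1188] yang -70.85 q7 -1.55 F [-0.9433 -0.3856  0.504 ] w 1.001 gf 0.0
shift [ 0.0008 -0.0002 -0.0012] yaw 0.0095
((320.0, 242.5), (99.0, 80.0), 90.0)
[0.56   0.0386] [0.0476 0.0647 0.0517 0.0647] -70.9609060282755
((607.4845581054688, 245.72308349609375), (37.099552154541016, 181.9895477294922), 15.255118370056152)
[ 0.6132 -0.1306] [0.1142 0.0224 0.1157 0.0261] 16.430387315320424
((452.3235778808594, 24.794105529785156), (90.7435531616211, 84.82403564453125), 19.65382194519043)
[0.6965 0.0125] [0.0382 0.0469 0.039  0.0498] 0.6160126509296368
((22.896808624267578, 164.81332397460938), (332.3545227050781, 35.9512939453125), 85.03025817871094)
[0.5376 0.2143] [0.0185 0.1935 0.0241 0.195 ] -66.15636292771
```

View pics/d2.png

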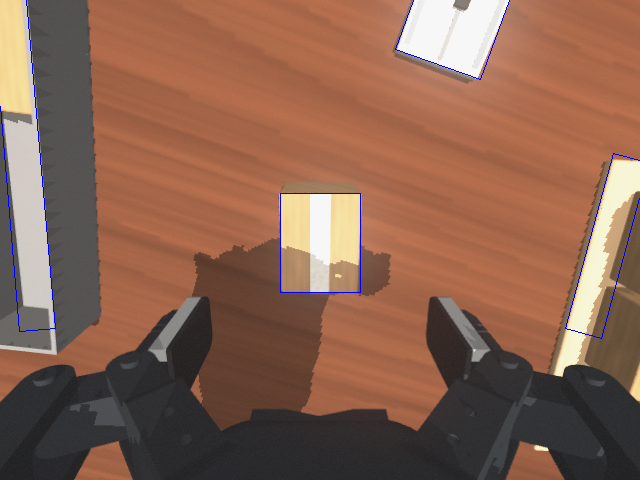

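Request:
play_rows(
  series=[
    {"translation": [0.0005,0,0.035],"yaw": 0,"claw": 0},
    {"translation": [0.0005,0,0.075],"yaw": 0,"claw": 0},
    {"translation": [0.0005,0,0.1],"yaw": 0,"claw": 0},
    {"translation": [0.0005,0,0.107],"yaw": 0,"claw": 0},
    {"translation": [0.0005,0,0.107],"yaw": 0,"claw": 0},
    {"translation": [0.0005,0,0.107],"yaw": 0,"claw": 0.6},
    {"translation": [0.0005,0,0.107],"yaw": 0,"claw": 0.6},
    {"translation": [0.0005,0,0.107],"yaw": 0,"claw": 0.6},
  ],
)

```text
time_s: 7.58
tool_pos: [0.5607, 0.0396, 0.0137]
eef_rot: [3.099, 0.518, 0.005]
wrist_force: [-0.0, 0.6, 1.0]
gripper_width: 0.605
grasp_force: 0.0
```

Request:
play_rows(
  series=[
    {"translation": [0,0,0],"yaw": 0,"claw": 0.6},
    {"translation": [0,0,0],"yaw": 0,"claw": 0.6},
  ],
)

```text
time_s: 7.75
tool_pos: [0.5607, 0.0395, 0.0138]
eef_rot: [3.098, 0.517, 0.006]
wrist_force: [-0.9, -1.0, 7.2]
gripper_width: 0.58
grasp_force: 37.7
```

```bash
python3 -c "
from h import *
go(.456,-.24,.2,-71.4)"
```

```text
t 7.75 tool [0.5607 0.0395 0.0138] yang -71.04 q7 -1.61 F [-0.8525 -0.9744  7.1619] w 0.580 gf 37.714800238609314
shift [-0.1892  0.2305 -0.1867] yaw 0.0062
```

Request:
play_rows(
  series=[
    {"translation": [0,0,-0.01],"yaw": 0,"claw": 0.6},
    {"translation": [0,0,-0.04],"yaw": 0,"claw": 0.6},
    {"translation": [0,0,-0.08],"yaw": 0,"claw": 0.6},
    {"translation": [0,0,-0.12],"yaw": 0,"claw": 0.6},
    {"translation": [-0.01,0.015,-0.155],"yaw": 0,"claw": 0.6},
    {"translation": [-0.03,0.04,-0.18],"yaw": 0,"claw": 0.6},
    {"translation": [-0.055,0.07,-0.187],"yaw": 0.006,"claw": 0.6},
    {"translation": [-0.08,0.1,-0.187],"yaw": 0.006,"claw": 0.6},
  ],
)

```text
time_s: 8.42
tool_pos: [0.517, -0.0818, 0.2028]
eef_rot: [3.098, 0.511, 0.01]
wrist_force: [0.5, -1.0, -2.6]
gripper_width: 0.585
grasp_force: 37.6
```

Request:
play_rows(
  series=[
    {"translation": [-0.025,0.03,0],"yaw": 0,"claw": 0.6},
    {"translation": [-0.05,0.06,0],"yaw": 0,"claw": 0.6},
    {"translation": [-0.075,0.09,0],"yaw": 0,"claw": 0.6},
    {"translation": [-0.1,0.12,0],"yaw": 0,"claw": 0.6},
    {"translation": [-0.109,0.13,0],"yaw": 0,"claw": 0.6},
    {"translation": [-0.109,0.13,0],"yaw": 0,"claw": 0.6},
    {"translation": [-0.109,0.13,0],"yaw": 0,"claw": 0.6},
  ],
)

```text
time_s: 9.0
tool_pos: [0.4535, -0.2396, 0.1994]
eef_rot: [-3.101, -0.505, -0.001]
wrist_force: [1.4, 1.2, -2.1]
gripper_width: 0.582
grasp_force: 37.5
```

```bash
python3 look.py e wrist; python3 look.py e side scene; python3 -c "
from h import *
go(.456,-.24,.2,-71.4)"
```

```text
t 9.15 tool [ 0.4548 -0.2374  0.1991] yang -71.23 q7 -0.93 F [-0.1998  0.2854 -2.1355] w 0.578 gf 37.5434947013855
shift [ 0.0003  0.0029 -0.0009] yaw 0.0029
```

View pics/e_wrist.png

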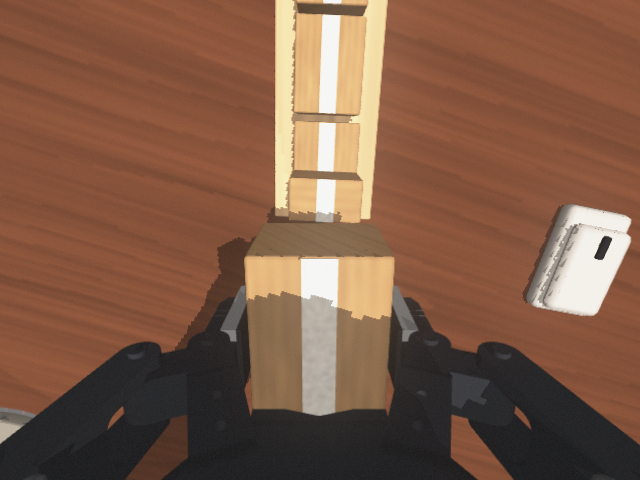

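The wrist view shows the held carton square in the fingers. The near half carton's top is at (291-363, 178-222), base1 at rows 122-172 and base2 at rows 15-113. The mouse is at (580,260), well clear.

Run:
```python
from h import *
m=env.camera_model('wrist')
im=cv2.imread('pics/e_wrist.png');g=cv2.GaussianBlur(im,(3,3),0).astype(int)
def ed(a,o,t=45):
    d=np.abs(np.diff(a,axis=0)).sum(1);return [(o+i+.5,int(d[i])) for i in range(1,len(d)-1) if d[i]>t and d[i]>=d[i-1] and d[i]>=d[i+1]]
for r in (30,95,140,165,195,212): print('row',r,ed(g[r,265:395],265))
for c in (308,348): print('col',c,ed(g[0:260,c],0))
for n,q,z in [('base2',[(294,15),(364,15),(360,113),(293,113)],.052),('half1',[(291,178),(363,178),(360,222),(289,222)],.096)]:
  P=onz(m,q,z)[:,:2];print(n,P.mean(0),np.linalg.norm(P-np.roll(P,-1,0),axis=1),[np.degrees(np.arctan2(*v[::-1])) for v in (P[0]-P[3],P[1]-P[2])])
P=onz(m,[(276,5),(276,216),(384.5,5),(371,218)],.008)[:,:2];print(P,np.degrees(np.arctan2(*(P[0]-P[1])[::-1])),np.degrees(np.arctan2(*(P[2]-P[3])[::-1])))
a=cv2.imread('pics/a_side.png')[150:215,280:390];b=cv2.imread('pics/a_scene.png')[170:265,222:280]
cv2.imwrite('pics/f.png',np.hstack([cv2.resize(a,None,fx=4,fy=4,interpolation=2),cv2.copyMakeBorder(cv2.resize(b,None,fx=6,fy=6,interpolation=2)[:,:],0,0,0,0,0)[:260]]))
```

```text
row 30 [(274.5, 138), (293.5, 65), (296.5, 49), (321.5, 95), (339.5, 90), (365.5, 59), (384.5, 121)]
row 95 [(274.5, 158), (291.5, 68), (294.5, 46), (318.5, 76), (336.5, 66), (361.5, 46), (379.5, 113)]
row 140 [(274.5, 145), (291.5, 91), (294.5, 52), (318.5, 79), (334.5, 82), (358.5, 53), (375.5, 120)]
row 165 [(274.5, 152), (291.5, 101), (294.5, 69), (317.5, 79), (333.5, 71), (373.5, 127)]
row 195 [(274.5, 153), (286.5, 95), (289.5, 49), (316.5, 65), (334.5, 73), (371.5, 117)]
row 212 [(274.5, 89), (297.5, 65), (306.5, 63), (328.5, 51), (333.5, 56), (336.5, 67), (339.5, 61), (360.5, 62), (369.5, 126)]
col 308 [(2.5, 96), (13.5, 128), (112.5, 97), (114.5, 68), (121.5, 61), (169.5, 86), (177.5, 81), (210.5, 74), (220.5, 48), (255.5, 71)]
col 348 [(4.5, 96), (15.5, 100), (113.5, 95), (116.5, 54), (171.5, 93), (179.5, 98), (221.5, 80), (256.5, 68)]
base2 [ 0.5637 -0.2078] [0.0486 0.0644 0.05   0.0645] [np.float64(16.844333291409434), np.float64(18.102631923461406)]
half1 [ 0.4784 -0.2348] [0.0479 0.0303 0.0489 0.0303] [np.float64(14.798918910894345), np.float64(16.74545193590196)]
[[ 0.5983 -0.1534]
 [ 0.433  -0.203 ]
 [ 0.6258 -0.2351]
 [ 0.4596 -0.2876]] 16.69216884512493 17.53463024030502
```

```bash
python3 -c "
from h import *
go(.5305,-.2186,.08,-72.6)"
```

```text
t 9.15 tool [ 0.4548 -0.2374  0.1991] yang -71.23 q7 -0.93 F [-0.1998  0.2854 -2.1355] w 0.578 gf 37.5434947013855
shift [0.0777 0.0066 0.1192] yaw 0.0238
```

Request:
play_rows(
  series=[
    {"translation": [0.03,0.003,0],"yaw": 0.012,"claw": 0.6},
    {"translation": [0.06,0.006,0.01],"yaw": 0.024,"claw": 0.6},
    {"translation": [0.078,0.0066,0.03],"yaw": 0.024,"claw": 0.6},
    {"translation": [0.078,0.0066,0.06],"yaw": 0.024,"claw": 0.6},
    {"translation": [0.078,0.0066,0.074],"yaw": 0.024,"claw": 0.6},
    {"translation": [0.078,0.0066,0.074],"yaw": 0.024,"claw": 0.6},
    {"translation": [0.078,0.0066,0.074],"yaw": 0.024,"claw": 0.6},
  ],
)

```text
time_s: 9.73
tool_pos: [0.5302, -0.219, 0.1244]
eef_rot: [-3.104, -0.474, 0.002]
wrist_force: [-0.0, -0.2, -1.3]
gripper_width: 0.578
grasp_force: 37.4
```

```bash
python3 look.py g wrist; python3 look.py g side
python3 - <<'E'
from h import *
go(.5305,-.2186,.08,-72.6)
a=cv2.imread('pics/g_wrist.png')[:,120:520];b=cv2.imread('pics/g_side.png')[115:215,280:390]
b=cv2.resize(b,(396,360),interpolation=2);b=cv2.copyMakeBorder(b,0,120,0,0,0)
cv2.imwrite('pics/g.png',np.hstack([a,b]))
E
```

```text
t 9.8333 tool [ 0.5312 -0.2202  0.1262] yang -72.71 q7 -1.06 F [ 0.0979 -0.1131 -3.0999] w 0.577 gf 37.3976469039917
shift [-0.0003 -0.0018  0.0462] yaw -0.0020
```

View pics/g.png

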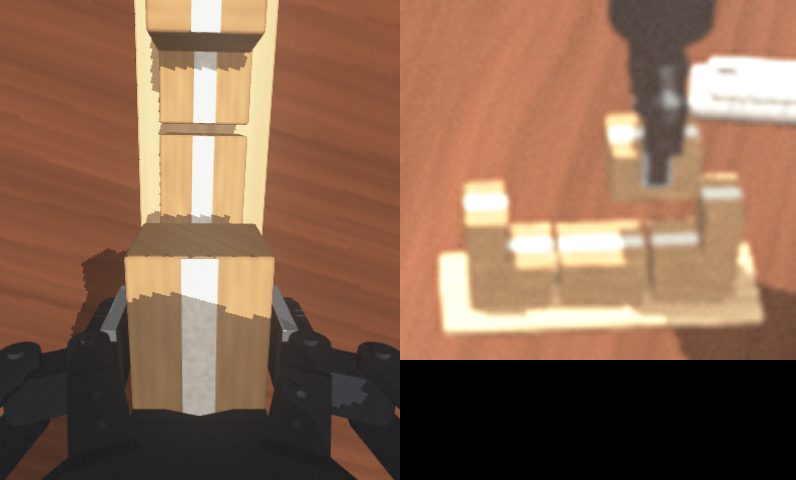

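The wrist view (left) shows the held carton's front top edge at row 257. The base2/base3 joint is at rows 124-136 and half2's inner top edge at row 33. The side view (right) shows the carton hanging just above the gap near half1.

```bash
cat > chk.py <<'E'
from h import *
c,s=np.cos(np.radians(17.4)),np.sin(np.radians(17.4));EN=np.array([[c,s],[-s,c]])
E
python3 - <<'E'
from chk import *
m=env.camera_model('wrist');im=cv2.imread('pics/g_wrist.png');g=cv2.GaussianBlur(im,(3,3),0).astype(int)
def ed(a,o,t=40):
    d=np.abs(np.diff(a,axis=0)).sum(1);return [(o+i+.5,int(d[i])) for i in range(1,len(d)-1) if d[i]>t and d[i]>=d[i-1] and d[i]>=d[i+1]]
for r in (20,90,180,265): print('row',r,ed(g[r,235:405],235))
for cc in (300,350): print('col',cc,ed(g[0:270,cc],0))
o=env.observe();print('tool EN',EN@o['tool_pos'][:2])
for n,q,z in [('base2 front',[(281,136),(366,136)],.052),('base3 back',[(281,124),(368,124)],.052),('base2 r180',[(279,180),(365,180)],.052),('half2 top',[(268,33),(386,33)],.096),('held top front',[(246,257),(393,257)],.1564),('board r180',[(261,180),(384,180)],.008),('board r60',[(257,60),(392,60)],.008)]:
  P=onz(m,q,z)[:,:2];print(n,P@EN.T,np.linalg.norm(P[0]-P[1]))
E
```

```text
row 20 [(254.5, 160), (265.5, 72), (310.5, 83), (340.5, 74), (386.5, 58), (396.5, 104)]
row 90 [(256.5, 155), (271.5, 60), (280.5, 60), (313.5, 89), (335.5, 65), (336.5, 65), (369.5, 62), (391.5, 110)]
row 180 [(259.5, 122), (279.5, 62), (311.5, 94), (332.5, 71), (364.5, 63), (385.5, 116)]
row 265 [(244.5, 113), (300.5, 89), (337.5, 75), (393.5, 95)]
col 300 [(31.5, 72), (67.5, 82), (121.5, 74), (132.5, 51), (134.5, 106), (214.5, 96), (255.5, 68)]
col 350 [(32.5, 66), (67.5, 80), (122.5, 73), (135.5, 105), (222.5, 96), (256.5, 71)]
tool EN [ 0.4411 -0.369 ]
base2 front [[ 0.5075 -0.3483]
 [ 0.5073 -0.3965]] 0.048247259658230485
base3 back [[ 0.514  -0.3485]
 [ 0.5138 -0.3974]] 0.04893066518058276
base2 r180 [[ 0.4825 -0.3463]
 [ 0.4823 -0.3968]] 0.050515427044423314
half2 top [[ 0.5504 -0.3486]
 [ 0.5502 -0.398 ]] 0.049361594456284456
held top front [[ 0.473  -0.3461]
 [ 0.4729 -0.3935]] 0.04737855304537154
board r180 [[ 0.4762 -0.3288]
 [ 0.4758 -0.4158]] 0.08698170262236823
board r60 [[ 0.5535 -0.3301]
 [ 0.5532 -0.4172]] 0.08712829221116088
```

```bash
cat >> chk.py <<'E'
def lines(im,m,rows,lo,hi,z,side):
    """subpixel row-wise strongest edge between columns lo..hi -> line on plane z: angle, n at e"""
    g=cv2.GaussianBlur(im,(3,3),0).astype(float);q=[]
    for r in rows:
        d=np.abs(np.diff(g[r,lo:hi],axis=0)).sum(1);i=int(d.argmax());i=min(max(i,1),len(d)-2)
        o=.5*(d[i-1]-d[i+1])/(d[i-1]-2*d[i]+d[i+1]+1e-9);q.append((lo+i+o+.5,r))
    P=onz(m,q,z)[:,:2]@EN.T;k=np.polyfit(P[:,0],P[:,1],1);res=P[:,1]-np.polyval(k,P[:,0]);g=abs(res)<.0012
    k=np.polyfit(P[g,0],P[g,1],1);print(side,'angle %.2f n@.475 %.4f'%(17.4+np.degrees(np.arctan(k[0])),np.polyval(k,.475)),'used',g.sum())
E
python3 - <<'E'
from chk import *
m=env.camera_model('wrist');im=env.camera('wrist')[:,:,::-1].copy();cv2.imwrite('pics/h.png',im)
o=env.observe();print(EN@o['tool_pos'][:2],o['eef_rot'],o['tool_pos'])
lines(im,m,range(5,215,5),245,268,.008,'boardL');lines(im,m,range(5,215,5),378,405,.008,'boardR')
R=[*range(72,118,4),*range(140,210,4)]
lines(im,m,R,303,320,.052,'tapeL');lines(im,m,R,326,342,.052,'tapeR')
lines(im,m,range(262,330,5),290,310,o['tool_pos'][2]+.030,'heldtapeL');lines(im,m,range(262,330,5),328,346,o['tool_pos'][2]+.030,'heldtapeR')
lines(im,m,range(262,285,3),238,250,o['tool_pos'][2]+.030,'heldL');lines(im,m,range(262,285,3),388,400,o['tool_pos'][2]+.030,'heldR')
s=env.camera_model('side');a=cv2.imread('pics/a_side.png');hsv=cv2.cvtColor(a,cv2.COLOR_BGR2HSV)
g=a[180:212,280:392].astype(int)
for c in (295,315,335,355,375):
  d=np.abs(np.diff(a[182:215,c].astype(int),axis=0)).sum(1);i=d[10:].argmax()+10;print(c,182+i+.5,d[i],onz(s,[(c,182+i+.5)],.008)[0,:2],onz(s,[(c,182+i+.5)],0)[0,:2])
E
```

```text
[ 0.4411 -0.3693] [3.1049 0.4713 0.004 ] [ 0.5313 -0.2205  0.1265]
boardL angle 16.20 n@.475 -0.3260 used 42
boardR angle 16.22 n@.475 -0.4145 used 42
tapeL angle 15.86 n@.475 -0.3635 used 30
tapeR angle 15.93 n@.475 -0.3759 used 30
heldtapeL angle 17.16 n@.475 -0.3636 used 14
heldtapeR angle 16.57 n@.475 -0.3758 used 14
heldL angle 16.75 n@.475 -0.3454 used 8
heldR angle 17.21 n@.475 -0.3939 used 8
295 206.5 161 [ 0.6609 -0.1329] [ 0.6631 -0.1414]
315 206.5 149 [ 0.6066 -0.1453] [ 0.6084 -0.1539]
335 205.5 203 [ 0.5531 -0.1619] [ 0.5544 -0.1706]
355 204.5 203 [ 0.4992 -0.1785] [ 0.5001 -0.1874]
375 203.5 174 [ 0.4451 -0.1953] [ 0.4455 -0.2043]
```

Request:
play_rows(
  series=[
    {"translation": [-0.0006,0,0.0],"yaw": 0.0155,"claw": 0.6},
    {"translation": [-0.0006,0,0.015],"yaw": 0.0155,"claw": 0.6},
    {"translation": [-0.0006,0,0.03],"yaw": 0.0155,"claw": 0.6},
    {"translation": [-0.0006,0,0.042],"yaw": 0.0155,"claw": 0.6},
    {"translation": [-0.0006,0,0.05],"yaw": 0.0155,"claw": 0.6},
    {"translation": [-0.0006,0,0.055],"yaw": 0.0155,"claw": 0.6},
    {"translation": [-0.0006,0,0.055],"yaw": 0.0155,"claw": 0.6},
    {"translation": [-0.0006,0,0.055],"yaw": 0.0155,"claw": 0.6},
  ],
)

```text
time_s: 10.55
tool_pos: [0.5298, -0.2208, 0.07]
eef_rot: [3.11, 0.446, 0.0]
wrist_force: [0.3, -0.5, -1.5]
gripper_width: 0.578
grasp_force: 37.5
```

Request:
play_rows(
  series=[
    {"translation": [0,0,0.001],"yaw": 0,"claw": 0.6},
    {"translation": [0,0,0.002],"yaw": 0,"claw": 0.6},
    {"translation": [0,0,0.0025],"yaw": 0,"claw": 0.6},
    {"translation": [0,0,0.003],"yaw": 0,"claw": 0.6},
    {"translation": [0,0,0.003],"yaw": 0,"claw": 0.6},
  ],
)

```text
time_s: 10.97
tool_pos: [0.5297, -0.2207, 0.0669]
eef_rot: [3.11, 0.447, 0.0]
wrist_force: [0.2, -0.3, -2.7]
gripper_width: 0.579
grasp_force: 37.5
```

Request:
play_rows(
  series=[
    {"translation": [0,0,0.0007],"yaw": 0,"claw": 0.6},
    {"translation": [0,0,0.001],"yaw": 0,"claw": 0.6},
    {"translation": [0,0,0.001],"yaw": 0,"claw": 0.6},
  ],
)

```text
time_s: 11.22
tool_pos: [0.5296, -0.2207, 0.0659]
eef_rot: [3.11, 0.447, 0.0]
wrist_force: [0.0, -0.6, -2.0]
gripper_width: 0.577
grasp_force: 37.7
```

Run:
```python
from chk import *
m=env.camera_model('wrist');im=env.camera('wrist')[:,:,::-1].copy();cv2.imwrite('pics/i.png',im)
go(.53,-.2207,.0658,-73.5)
g=cv2.GaussianBlur(im,(3,3),0).astype(int)
def ed(a,o,t=40):
    d=np.abs(np.diff(a,axis=0)).sum(1);return [(o+i+.5,int(d[i])) for i in range(1,len(d)-1) if d[i]>t and d[i]>=d[i-1] and d[i]>=d[i+1]]
for r in (180,265): print('row',r,ed(g[r,225:415],225))
for cc in (300,350): print('col',cc,ed(g[0:290,cc],0))
```

```text
t 11.2667 tool [ 0.5296 -0.2207  0.0659] yang -73.66 q7 -1.09 F [-1.1563 -0.0951 -0.151 ] w 0.579 gf 37.68986999988556
shift [0.0004 0.0001 0.0001] yaw -0.0028
row 180 [(237.5, 140), (259.5, 76), (303.5, 97), (332.5, 77), (376.5, 50), (400.5, 109)]
row 265 [(242.5, 85), (243.5, 85), (300.5, 88), (337.5, 75), (394.5, 88)]
col 300 [(19.5, 42), (43.5, 76), (119.5, 60), (133.5, 46), (137.5, 76), (222.5, 84), (255.5, 67)]
col 350 [(19.5, 42), (45.5, 49), (119.5, 60), (133.5, 49), (137.5, 81), (223.5, 88), (256.5, 71)]
```

Run:
```python
from chk import *
m=env.camera_model('wrist')
print('tool',EN@env.observe()['tool_pos'][:2])
for n,q,z in [('base2 front',[(300,137.5)],.052),('base3 back',[(300,119.5),],.052),('half2 bottom',[(300,44.5)],.052),('half2 top',[(300,19.5)],.096),('held front top',[(319,256)],.096),('held front bottom',[(319,223)],.052)]:
  print(n,onz(m,q,z)[:,:2]@EN.T)
```

```text
tool [ 0.4394 -0.369 ]
base2 front [[ 0.5071 -0.3632]]
base3 back [[ 0.5141 -0.3634]]
half2 bottom [[ 0.5413 -0.3644]]
half2 top [[ 0.5392 -0.3665]]
held front top [[ 0.4716 -0.3702]]
held front bottom [[ 0.4707 -0.3702]]
```

Request:
play_rows(
  series=[
    {"translation": [0,0,0.0004],"yaw": 0,"claw": 0.6},
    {"translation": [0,0,0.0004],"yaw": 0,"claw": 0.6},
  ],
)

```text
time_s: 11.43
tool_pos: [0.5296, -0.2207, 0.0658]
eef_rot: [3.11, 0.446, 0.0]
wrist_force: [-2.1, 0.2, 3.2]
gripper_width: 0.582
grasp_force: 38.2
```

Request:
play_rows(
  series=[
    {"translation": [0,0,0],"yaw": 0,"claw": 0.3},
    {"translation": [0,0,0],"yaw": 0,"claw": 0.1},
    {"translation": [0,0,0],"yaw": 0,"claw": 0},
    {"translation": [0,0,-0.02],"yaw": 0,"claw": 0},
    {"translation": [0,0,-0.055],"yaw": 0,"claw": 0},
    {"translation": [0,0,-0.095],"yaw": 0,"claw": 0},
    {"translation": [0,0,-0.13],"yaw": 0,"claw": 0},
    {"translation": [0,0,-0.13],"yaw": 0,"claw": 0},
  ],
)

```text
time_s: 12.1
tool_pos: [0.5339, -0.222, 0.203]
eef_rot: [3.104, 0.445, 0.018]
wrist_force: [1.0, -0.3, 0.0]
gripper_width: 1.001
grasp_force: 0.0
```

```bash
python3 look.py j wrist; python3 look.py j scene;  python3 look.py j side;python3 - <<'E'
from h import *
go(.607,.244,.2,11.4)
a=cv2.imread('pics/j_wrist.png')[:,170:470]
b=cv2.resize(cv2.imread('pics/j_side.png')[150:215,280:390],(490,240),interpolation=2);c=cv2.resize(cv2.imread('pics/j_scene.png')[170:265,222:280],None,fx=2.5,fy=2.5,interpolation=2)[:240]
c=cv2.copyMakeBorder(c,0,240-c.shape[0],0,490-c.shape[1],0)
cv2.imwrite('pics/j.png',np.hstack([a,np.vstack([b,c])]))
E
```

```text
t 12.25 tool [ 0.5295 -0.2207  0.1954] yang -73.66 q7 -1.06 F [-0.2019  0.3539 -0.4405] w 1.000 gf 0.0
shift [ 0.2052 -0.4241 -0.0047] yaw -1.4845
```

View pics/j.png

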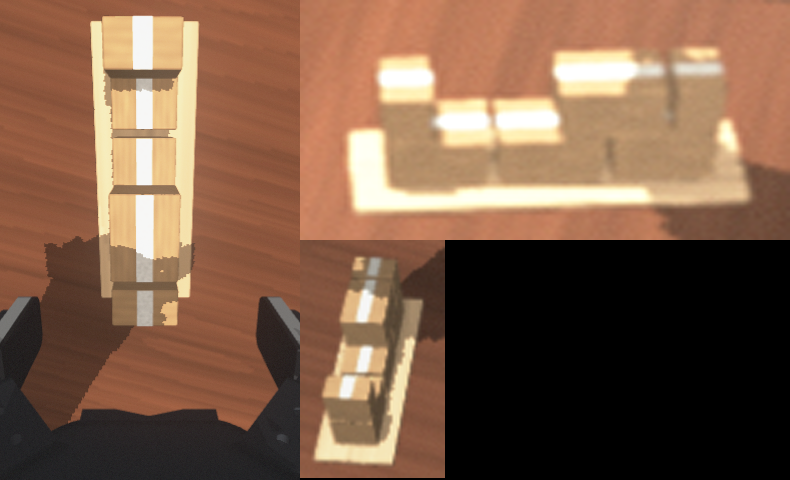

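Carton 1 sits flush in the course, at wrist rows 195-281, with a small even joint to half1 at rows 281-290. It bridges base1 and base2, and the half cartons have not moved. Next I measure place2 while the arm is settled.

Run:
```python
from chk import *
m=env.camera_model('wrist');im=env.camera('wrist')[:,:,::-1].copy();cv2.imwrite('pics/k.png',im)
print('tool',EN@env.observe()['tool_pos'][:2],env.observe()['tool_pos'])
g=cv2.GaussianBlur(im,(3,3),0).astype(int)
def ed(a,o,t=45):
    d=np.abs(np.diff(a,axis=0)).sum(1);return [(o+i+.5,int(d[i])) for i in range(1,len(d)-1) if d[i]>t and d[i]>=d[i-1] and d[i]>=d[i+1]]
for cc in (295,302,328,336):
  E=ed(g[0:335,cc],0); print(cc,[(r,w,round(float((onz(m,[(cc,r)],.096)[:,:2]@EN.T)[0,0]),4),round(float((onz(m,[(cc,r)],.052)[:,:2]@EN.T)[0,0]),4)) for r,w in E])
lines(im,m,range(200,275,4),298,310,.096,'c1 tapeL');lines(im,m,range(200,275,4),318,330,.096,'c1 tapeR')
lines(im,m,range(25,65,3),296,310,.096,'h2 tapeL');lines(im,m,range(25,65,3),315,330,.096,'h2 tapeR')
lines(im,m,range(25,190,4),250,278,.008,'boardL');lines(im,m,range(25,190,4),355,375,.008,'boardR')
go(.607,.244,.2,11.4)
```

```text
tool [ 0.4387 -0.3685] [ 0.5288 -0.2205  0.1943]
295 [(1.5, 115, 0.5793, 0.5915), (57.5, 90, 0.5501, 0.557), (82.5, 84, 0.5363, 0.5407), (120.5, 86, 0.5143, 0.5146), (130.5, 99, 0.5083, 0.5075), (179.5, 90, 0.4774, 0.471), (188.5, 101, 0.4714, 0.4639), (244.5, 94, 0.4325, 0.4179), (323.5, 55, 0.371, 0.3452)]
302 [(1.5, 110, 0.5792, 0.5914), (57.5, 93, 0.55, 0.5569), (81.5, 91, 0.5368, 0.5412), (120.5, 82, 0.5142, 0.5145), (130.5, 87, 0.5082, 0.5074), (179.5, 85, 0.4773, 0.4709), (188.5, 94, 0.4713, 0.4638), (246.5, 88, 0.4309, 0.416), (323.5, 55, 0.3709, 0.3451)]
328 [(1.5, 151, 0.5789, 0.591), (58.5, 136, 0.5492, 0.5559), (68.5, 57, 0.5437, 0.5494), (80.5, 82, 0.537, 0.5415), (120.5, 94, 0.5139, 0.5141), (130.5, 87, 0.5078, 0.507), (179.5, 103, 0.4769, 0.4704), (189.5, 120, 0.4703, 0.4626), (256.5, 84, 0.4232, 0.4069)]
336 [(1.5, 93, 0.5788, 0.5909), (57.5, 88, 0.5496, 0.5564), (79.5, 53, 0.5375, 0.5421), (120.5, 80, 0.5137, 0.514), (130.5, 83, 0.5077, 0.5069), (179.5, 95, 0.4768, 0.4703), (188.5, 94, 0.4709, 0.4633), (255.5, 92, 0.4238, 0.4076), (306.5, 46, 0.3844, 0.3609), (311.5, 92, 0.3803, 0.3561)]
c1 tapeL angle 15.65 n@.475 -0.3624 used 19
c1 tapeR angle 15.39 n@.475 -0.3769 used 19
h2 tapeL angle 17.23 n@.475 -0.3648 used 8
h2 tapeR angle 14.85 n@.475 -0.3736 used 10
boardL angle 16.21 n@.475 -0.3259 used 42
boardR angle 17.42 n@.475 -0.4150 used 33
t 12.3 tool [ 0.5288 -0.2205  0.1943] yang -73.65 q7 -1.06 F [-0.625   0.3167 -0.7568] w 1.003 gf 0.0
shift [ 0.2057 -0.4237 -0.0056] yaw -1.4845
```

Request:
play_rows(
  series=[
    {"translation": [0.012,-0.026,-0.003],"yaw": -0.1,"claw": 0},
    {"translation": [0.029,-0.06,-0.006],"yaw": -0.22,"claw": 0},
    {"translation": [0.046,-0.095,-0.006],"yaw": -0.34,"claw": 0},
    {"translation": [0.063,-0.13,-0.006],"yaw": -0.46,"claw": 0},
    {"translation": [0.08,-0.165,-0.006],"yaw": -0.58,"claw": 0},
    {"translation": [0.097,-0.2,-0.006],"yaw": -0.7,"claw": 0},
    {"translation": [0.114,-0.235,-0.006],"yaw": -0.82,"claw": 0},
    {"translation": [0.131,-0.27,-0.006],"yaw": -0.94,"claw": 0},
  ],
)

```text
time_s: 12.97
tool_pos: [0.5782, 0.0769, 0.1995]
eef_rot: [-2.564, -1.813, 0.004]
wrist_force: [0.9, -0.1, 1.2]
gripper_width: 1.002
grasp_force: 0.0
```

Run:
```python
from h import *
go(.607,.2445,.2,11.4)
```

```text
t 12.9667 tool [0.5782 0.0769 0.1995] yang -19.45 q7 -0.75 F [ 0.9229 -0.1068  1.2386] w 1.002 gf 0.0
shift [ 0.1676 -0.0287 -0.0007] yaw -0.5385
```

Continue to above carton 2 at z≈0.08, leaving time to settle.

Request:
play_rows(
  series=[
    {"translation": [0.036,-0.006,0],"yaw": -0.12,"claw": 0},
    {"translation": [0.072,-0.012,0],"yaw": -0.24,"claw": 0},
    {"translation": [0.108,-0.018,0],"yaw": -0.36,"claw": 0},
    {"translation": [0.144,-0.024,0.01],"yaw": -0.48,"claw": 0},
    {"translation": [0.167,-0.029,0.03],"yaw": -0.538,"claw": 0},
    {"translation": [0.167,-0.029,0.07],"yaw": -0.538,"claw": 0},
    {"translation": [0.167,-0.029,0.105],"yaw": -0.538,"claw": 0},
    {"translation": [0.167,-0.029,0.12],"yaw": -0.538,"claw": 0},
  ],
)

```text
time_s: 13.63
tool_pos: [0.6045, 0.2408, 0.0744]
eef_rot: [-1.993, -2.422, 0.014]
wrist_force: [-0.8, -0.8, -0.2]
gripper_width: 1.003
grasp_force: 0.0
```

Request:
play_rows(
  series=[
    {"translation": [0,0,0],"yaw": 0,"claw": 0},
    {"translation": [0,0,0],"yaw": 0,"claw": 0},
  ],
)

```text
time_s: 13.8
tool_pos: [0.6081, 0.2417, 0.0805]
eef_rot: [-1.997, -2.423, 0.003]
wrist_force: [0.1, 0.6, 0.7]
gripper_width: 0.999
grasp_force: 0.0
```

Run:
```python
from h import *
m=env.camera_model('wrist');im=env.camera('wrist')[:,:,::-1].copy();cv2.imwrite('pics/l.png',im)
go(.607,.2445,.009,11.4)
hsv=cv2.cvtColor(im,cv2.COLOR_BGR2HSV)
g=cv2.GaussianBlur(im,(3,3),0).astype(int)
def ed(a,o,t=45):
    d=np.abs(np.diff(a,axis=0)).sum(1);return [(o+i+.5,int(d[i])) for i in range(1,len(d)-1) if d[i]>t and d[i]>=d[i-1] and d[i]>=d[i+1]]
for r in (230,265): print('row',r,ed(g[r,180:460],180))
for c in (300,345): print('col',c,ed(g[180:330,c],180))
```

```text
t 13.85 tool [0.6093 0.2424 0.0823] yang 11.00 q7 -0.59 F [-0.8042  0.8965  0.3393] w 0.998 gf 0.0
shift [ 0.0025 -0.0019  0.0733] yaw -0.0070
row 230 [(362.5, 64), (370.5, 76), (392.5, 106), (416.5, 107), (431.5, 56), (433.5, 120)]
row 265 [(255.5, 119), (415.5, 83), (430.5, 141)]
col 300 [(210.5, 47), (255.5, 113), (277.5, 84), (298.5, 67), (308.5, 123), (316.5, 150), (321.5, 116)]
col 345 [(184.5, 57), (210.5, 163), (216.5, 150), (218.5, 107), (222.5, 84), (254.5, 89), (276.5, 90), (285.5, 93), (308.5, 124), (316.5, 128), (321.5, 112)]
```

Run:
```python
from h import *
m=env.camera_model('wrist')
P=onz(m,[(255.5,265),(389.5,265),(322,266),(300,266),(345,265.4),(322,308.5),(322,218)],.047);print(P[:,:2])
c=P[2];print(P[1]-P[0])
go(*((P[0]+P[1])/2)[:2],.009,11.4)
```

```text
[[0.5764 0.2389]
 [0.6443 0.2519]
 [0.6102 0.2448]
 [0.599  0.2427]
 [0.6218 0.2474]
 [0.6148 0.2209]
 [0.6053 0.2699]]
[0.0679 0.013  0.    ]
t 13.85 tool [0.6093 0.2424 0.0823] yang 11.00 q7 -0.59 F [-0.8042  0.8965  0.3393] w 0.998 gf 0.0
shift [0.0027 0.0016 0.0733] yaw -0.0070
```

Request:
play_rows(
  series=[
    {"translation": [0.003,0.0015,0.02],"yaw": -0.007,"claw": 0},
    {"translation": [0.003,0.0015,0.045],"yaw": -0.007,"claw": 0},
    {"translation": [0.003,0.0015,0.065],"yaw": -0.007,"claw": 0},
    {"translation": [0.003,0.0015,0.071],"yaw": -0.007,"claw": 0},
    {"translation": [0.003,0.0015,0.071],"yaw": -0.007,"claw": 0},
    {"translation": [0.003,0.0015,0.071],"yaw": -0.007,"claw": 0.4},
    {"translation": [0.003,0.0015,0.071],"yaw": -0.007,"claw": 0.4},
    {"translation": [0.003,0.0015,0.071],"yaw": -0.007,"claw": 0.4},
  ],
)

```text
time_s: 14.52
tool_pos: [0.6106, 0.2462, 0.0128]
eef_rot: [1.989, 2.43, 0.004]
wrist_force: [-0.5, -0.4, 6.9]
gripper_width: 0.765
grasp_force: 40.9
```

Request:
play_rows(
  series=[
    {"translation": [0,0,-0.01],"yaw": 0,"claw": 0.4},
    {"translation": [0,0,-0.035],"yaw": 0,"claw": 0.4},
    {"translation": [0,0,-0.07],"yaw": 0,"claw": 0.4},
    {"translation": [0,0,-0.095],"yaw": 0,"claw": 0.4},
    {"translation": [0,0,-0.1],"yaw": 0,"claw": 0.4},
    {"translation": [0,0,-0.1],"yaw": 0,"claw": 0.4},
  ],
)

```text
time_s: 15.02
tool_pos: [0.611, 0.2461, 0.1134]
eef_rot: [1.988, 2.429, 0.007]
wrist_force: [-0.1, 0.0, -3.4]
gripper_width: 0.762
grasp_force: 40.5
```

```bash
python3 -c "
from h import *
go(.56,.04,.113,16.6)"
```

```text
t 15.0167 tool [0.611  0.2461 0.1134] yang 11.42 q7 -0.57 F [-0.1154  0.0129 -3.448 ] w 0.762 gf 40.476141571998596
shift [-0.1919 -0.0908 -0.0003] yaw -0.0905
```

Request:
play_rows(
  series=[
    {"translation": [-0.028,-0.013,0],"yaw": -0.01,"claw": 0.4},
    {"translation": [-0.06,-0.028,0],"yaw": -0.03,"claw": 0.4},
    {"translation": [-0.092,-0.043,0],"yaw": -0.05,"claw": 0.4},
    {"translation": [-0.124,-0.058,0.005],"yaw": -0.07,"claw": 0.4},
    {"translation": [-0.156,-0.073,0.015],"yaw": -0.09,"claw": 0.4},
    {"translation": [-0.182,-0.086,0.035],"yaw": -0.09,"claw": 0.4},
    {"translation": [-0.192,-0.091,0.06],"yaw": -0.09,"claw": 0.4},
    {"translation": [-0.192,-0.091,0.085],"yaw": -0.09,"claw": 0.4},
  ],
)

```text
time_s: 15.68
tool_pos: [0.5562, 0.0334, 0.0231]
eef_rot: [-1.885, -2.513, 0.007]
wrist_force: [0.8, 0.4, -2.8]
gripper_width: 0.761
grasp_force: 40.5
```

Request:
play_rows(
  series=[
    {"translation": [0,0,0.007],"yaw": 0,"claw": 0.4},
    {"translation": [0,0,0.012],"yaw": 0,"claw": 0.4},
    {"translation": [0,0,0.015],"yaw": 0,"claw": 0.4},
    {"translation": [0,0,0.016],"yaw": 0,"claw": 0.4},
    {"translation": [0,0,0.016],"yaw": 0,"claw": 0.4},
  ],
)

```text
time_s: 16.1
tool_pos: [0.559, 0.0403, 0.0102]
eef_rot: [1.876, 2.519, 0.002]
wrist_force: [1.2, -0.2, -3.8]
gripper_width: 0.768
grasp_force: 40.7
```

Request:
play_rows(
  series=[
    {"translation": [0,0,0.0006],"yaw": 0,"claw": 0.4},
    {"translation": [0,0,0.001],"yaw": 0,"claw": 0.4},
    {"translation": [0,0,0.001],"yaw": 0,"claw": 0.4},
  ],
)

```text
time_s: 16.35
tool_pos: [0.5594, 0.0401, 0.0098]
eef_rot: [1.876, 2.518, 0.003]
wrist_force: [-2.5, 1.2, 4.5]
gripper_width: 0.768
grasp_force: 41.7
```

Contact with the bench. Release, rise and turn.

Request:
play_rows(
  series=[
    {"translation": [0,0,0],"yaw": 0,"claw": 0},
    {"translation": [0,0,0],"yaw": 0,"claw": 0},
    {"translation": [0,0,0],"yaw": 0,"claw": 0},
    {"translation": [0,0,-0.03],"yaw": 0,"claw": 0},
    {"translation": [0,0,-0.07],"yaw": 0,"claw": 0},
    {"translation": [0,0,-0.11],"yaw": 0.1,"claw": 0},
    {"translation": [0,0,-0.11],"yaw": 0.22,"claw": 0},
    {"translation": [0,0,-0.11],"yaw": 0.34,"claw": 0},
  ],
)

```text
time_s: 17.02
tool_pos: [0.5605, 0.0395, 0.1215]
eef_rot: [2.281, 2.155, 0.008]
wrist_force: [0.2, 0.1, -1.0]
gripper_width: 1.001
grasp_force: 0.0
```

Request:
play_rows(
  series=[
    {"translation": [0,0,0],"yaw": 0.12,"claw": 0},
    {"translation": [0,0,0],"yaw": 0.24,"claw": 0},
    {"translation": [0,0,0],"yaw": 0.36,"claw": 0},
    {"translation": [0,0,0],"yaw": 0.48,"claw": 0},
    {"translation": [0,0,0],"yaw": 0.6,"claw": 0},
    {"translation": [0,0,0],"yaw": 0.72,"claw": 0},
    {"translation": [0,0,0],"yaw": 0.84,"claw": 0},
    {"translation": [0,0,0],"yaw": 0.96,"claw": 0},
  ],
)

```text
time_s: 17.68
tool_pos: [0.5584, 0.0392, 0.1185]
eef_rot: [3.022, 0.86, 0.001]
wrist_force: [-0.2, 0.6, 0.6]
gripper_width: 0.999
grasp_force: 0.0
```

Request:
play_rows(
  series=[
    {"translation": [0,0,0],"yaw": 0.12,"claw": 0},
    {"translation": [0,0,0],"yaw": 0.24,"claw": 0},
    {"translation": [0,0,0],"yaw": 0.27,"claw": 0},
    {"translation": [0,0,0],"yaw": 0.27,"claw": 0},
    {"translation": [0,0,0],"yaw": 0.27,"claw": 0},
  ],
)

```text
time_s: 18.1
tool_pos: [0.5584, 0.0393, 0.1185]
eef_rot: [3.108, 0.457, 0.0]
wrist_force: [0.2, -0.3, -0.3]
gripper_width: 0.998
grasp_force: 0.0
```

Run:
```python
from h import *
m=env.camera_model('wrist');im=env.camera('wrist')[:,:,::-1].copy();cv2.imwrite('pics/n.png',im)
go(.5594,.0401,.0138,-73.4)
hsv=cv2.cvtColor(im,cv2.COLOR_BGR2HSV)
M=((hsv[...,0]>12)&(hsv[...,0]<35)&(hsv[...,1]<115)&(hsv[...,2]>200)|(hsv[...,1]<20)&(hsv[...,2]>180)).astype(np.uint8)*255
M[330:]=0;M[:,:200]=0;M[:,440:]=0;M[:120]=0
M=cv2.morphologyEx(cv2.morphologyEx(M,cv2.MORPH_OPEN,np.ones((3,3))),cv2.MORPH_CLOSE,np.ones((7,7)))
for k in cv2.findContours(M,0,2)[0]:
  if cv2.contourArea(k)>800:
    r=cv2.minAreaRect(k);b=cv2.boxPoints(r)
    P=onz(m,b,.044)[:,:2];print(r,P.mean(0),np.linalg.norm(P-np.roll(P,-1,0),axis=1),np.degrees(np.arctan2(*(P[1]-P[0])[::-1])))
```

```text
t 18.15 tool [0.5584 0.0393 0.1184] yang -73.28 q7 -1.57 F [-0.2921 -0.1198  0.7963] w 1.004 gf 0.0
shift [ 0.0012 -0.0005  0.1046] yaw 0.0022
((319.5, 241.5), (99.0, 81.0), 90.0) [0.5604 0.039 ] [0.0481 0.0644 0.0522 0.0644] -73.3783633725542
```

Request:
play_rows(
  series=[
    {"translation": [0,0,0.035],"yaw": 0,"claw": 0},
    {"translation": [0,0,0.075],"yaw": 0,"claw": 0},
    {"translation": [0,0,0.1],"yaw": 0,"claw": 0},
    {"translation": [0,0,0.107],"yaw": 0,"claw": 0},
    {"translation": [0,0,0.107],"yaw": 0,"claw": 0},
    {"translation": [0,0,0.107],"yaw": 0,"claw": 0.6},
    {"translation": [0,0,0.107],"yaw": 0,"claw": 0.6},
    {"translation": [0,0,0.107],"yaw": 0,"claw": 0.6},
  ],
)

```text
time_s: 18.82
tool_pos: [0.5599, 0.0394, 0.0133]
eef_rot: [3.109, 0.454, 0.005]
wrist_force: [-0.2, 1.2, -0.1]
gripper_width: 0.604
grasp_force: 0.0
```

Request:
play_rows(
  series=[
    {"translation": [0,0,0],"yaw": 0,"claw": 0.6},
    {"translation": [0,0,0],"yaw": 0,"claw": 0.6},
  ],
)

```text
time_s: 18.98
tool_pos: [0.5599, 0.0393, 0.0134]
eef_rot: [3.108, 0.454, 0.006]
wrist_force: [-0.8, -0.1, 6.3]
gripper_width: 0.58
grasp_force: 37.9
```

Run:
```python
from chk import *
o=env.observe();print('offset tool-carton along', (EN@(o['tool_pos'][:2]-[.5594,.0401])))
dx=(EN@(o['tool_pos'][:2]-[.5594,.0401]))[0]
t=EN.T@np.array([.5104+dx,-.3703]);print(t)
go(t[0],t[1],.2,-73.4)
```

```text
offset tool-carton along [ 0.0003 -0.0009]
[ 0.598  -0.2006]
t 18.9833 tool [0.5599 0.0393 0.0134] yang -73.38 q7 -1.62 F [-0.8398 -0.1351  6.3063] w 0.580 gf 37.93270647525787
shift [-0.0315  0.241  -0.1866] yaw 0.0004
```

Request:
play_rows(
  series=[
    {"translation": [0,0,-0.01],"yaw": 0,"claw": 0.6},
    {"translation": [0,0,-0.04],"yaw": 0,"claw": 0.6},
    {"translation": [0,0,-0.08],"yaw": 0,"claw": 0.6},
    {"translation": [-0.002,0.01,-0.115],"yaw": 0,"claw": 0.6},
    {"translation": [-0.005,0.035,-0.13],"yaw": 0,"claw": 0.6},
    {"translation": [-0.009,0.07,-0.14],"yaw": 0,"claw": 0.6},
    {"translation": [-0.014,0.105,-0.14],"yaw": 0,"claw": 0.6},
    {"translation": [-0.018,0.14,-0.14],"yaw": 0,"claw": 0.6},
  ],
)

```text
time_s: 19.65
tool_pos: [0.5814, -0.1015, 0.1536]
eef_rot: [3.108, 0.456, 0.004]
wrist_force: [0.0, -0.5, -3.5]
gripper_width: 0.576
grasp_force: 37.8
```

Request:
play_rows(
  series=[
    {"translation": [-0.005,0.035,0],"yaw": 0,"claw": 0.6},
    {"translation": [-0.009,0.065,0],"yaw": 0,"claw": 0.6},
    {"translation": [-0.012,0.09,0],"yaw": 0,"claw": 0.6},
    {"translation": [-0.0135,0.101,0],"yaw": 0,"claw": 0.6},
    {"translation": [-0.0135,0.101,0.01],"yaw": 0,"claw": 0.6},
    {"translation": [-0.0135,0.101,0.025],"yaw": 0,"claw": 0.6},
    {"translation": [-0.0135,0.101,0.025],"yaw": 0,"claw": 0.6},
    {"translation": [-0.0135,0.101,0.025],"yaw": 0,"claw": 0.6},
  ],
)

```text
time_s: 20.32
tool_pos: [0.5961, -0.1981, 0.1254]
eef_rot: [-3.106, -0.458, 0.004]
wrist_force: [-0.2, 0.1, -2.3]
gripper_width: 0.576
grasp_force: 37.6
```

Request:
play_rows(
  series=[
    {"translation": [0,0,0],"yaw": 0,"claw": 0.6},
    {"translation": [0,0,0],"yaw": 0,"claw": 0.6},
  ],
)

```text
time_s: 20.48
tool_pos: [0.5977, -0.1996, 0.1272]
eef_rot: [3.108, 0.457, 0.002]
wrist_force: [-0.6, 0.2, -2.0]
gripper_width: 0.579
grasp_force: 37.6
```

Run:
```python
from chk import *
go(.598,-.2006,.0654,-73.4)
m=env.camera_model('wrist');im=env.camera('wrist')[:,:,::-1].copy();cv2.imwrite('pics/p.png',im)
o=env.observe();print('tool',EN@o['tool_pos'][:2])
g=cv2.GaussianBlur(im,(3,3),0).astype(int)
def ed(a,o,t=45):
    d=np.abs(np.diff(a,axis=0)).sum(1);return [(o+i+.5,int(d[i])) for i in range(1,len(d)-1) if d[i]>t and d[i]>=d[i-1] and d[i]>=d[i+1]]
for r in (160,180,200,265): print('row',r,ed(g[r,235:405],235))
for cc in (290,300,350): print('col',cc,[(r,w,round(float((onz(m,[(cc,r)],.096)[:,:2]@EN.T)[0,0]),4)) for r,w in ed(g[60:270,cc],60)])
z=o['tool_pos'][2]+.0306
lines(im,m,range(262,330,5),290,310,z,'heldtapeL');lines(im,m,range(262,330,5),328,346,z,'heldtapeR')
```

```text
t 20.4833 tool [ 0.5977 -0.1996  0.1272] yang -73.28 q7 -1.13 F [-0.5753  0.2335 -2.0044] w 0.579 gf 37.62181341648102
shift [-0.      0.001   0.0618] yaw 0.0020
tool [ 0.5105 -0.3696]
row 160 [(257.5, 148), (266.5, 62), (306.5, 49), (333.5, 47), (373.5, 49), (384.5, 114)]
row 180 [(258.5, 119), (267.5, 59), (306.5, 48), (333.5, 52), (372.5, 54), (383.5, 106)]
row 200 [(259.5, 129), (310.5, 62), (361.5, 47), (381.5, 108)]
row 265 [(243.5, 142), (299.5, 51), (337.5, 52), (393.5, 97)]
col 290 [(99.5, 144, 0.594), (130.5, 137, 0.5808), (132.5, 98, 0.5799), (195.5, 48, 0.5511), (197.5, 62, 0.5501), (214.5, 78, 0.5418), (254.5, 90, 0.5212)]
col 300 [(99.5, 126, 0.5939), (130.5, 143, 0.5807), (132.5, 85, 0.5799), (213.5, 87, 0.5422), (253.5, 70, 0.5217), (256.5, 48, 0.5201)]
col 350 [(100.5, 122, 0.5932), (130.5, 148, 0.5804), (133.5, 96, 0.5791), (195.5, 54, 0.5507), (197.5, 59, 0.5497), (220.5, 85, 0.5384), (221.5, 85, 0.5379), (253.5, 70, 0.5213)]
heldtapeL angle 17.02 n@.475 -0.3636 used 14
heldtapeR angle 16.07 n@.475 -0.3748 used 14
```

Request:
play_rows(
  series=[
    {"translation": [-0.0002,0.0008,0.0],"yaw": 0.002,"claw": 0.6},
    {"translation": [-0.0002,0.0008,0.012],"yaw": 0.002,"claw": 0.6},
    {"translation": [-0.0002,0.0008,0.026],"yaw": 0.002,"claw": 0.6},
    {"translation": [-0.0002,0.0008,0.04],"yaw": 0.002,"claw": 0.6},
    {"translation": [-0.0002,0.0008,0.05],"yaw": 0.002,"claw": 0.6},
    {"translation": [-0.0002,0.0008,0.056],"yaw": 0.002,"claw": 0.6},
    {"translation": [-0.0002,0.0008,0.056],"yaw": 0.002,"claw": 0.6},
    {"translation": [-0.0002,0.0008,0.056],"yaw": 0.002,"claw": 0.6},
  ],
)

```text
time_s: 21.2
tool_pos: [0.5972, -0.2015, 0.0702]
eef_rot: [-3.109, -0.451, 0.0]
wrist_force: [-0.2, 0.1, -2.3]
gripper_width: 0.583
grasp_force: 37.8
```

Request:
play_rows(
  series=[
    {"translation": [0,0,0.001],"yaw": 0,"claw": 0.6},
    {"translation": [0,0,0.002],"yaw": 0,"claw": 0.6},
    {"translation": [0,0,0.003],"yaw": 0,"claw": 0.6},
    {"translation": [0,0,0.003],"yaw": 0,"claw": 0.6},
  ],
)

```text
time_s: 21.53
tool_pos: [0.5973, -0.2016, 0.0677]
eef_rot: [3.109, 0.451, 0.001]
wrist_force: [-0.2, 0.3, -2.3]
gripper_width: 0.581
grasp_force: 37.8
```

Request:
play_rows(
  series=[
    {"translation": [0.0008,-0.0005,0],"yaw": 0,"claw": 0.6},
    {"translation": [0.0008,-0.0005,0.001],"yaw": 0,"claw": 0.6},
    {"translation": [0.0008,-0.0005,0.002],"yaw": 0,"claw": 0.6},
    {"translation": [0.0008,-0.0005,0.002],"yaw": 0,"claw": 0.6},
  ],
)

```text
time_s: 21.87
tool_pos: [0.598, -0.2008, 0.0655]
eef_rot: [3.109, 0.451, 0.001]
wrist_force: [-0.4, 0.7, -2.6]
gripper_width: 0.578
grasp_force: 37.8
```

Request:
play_rows(
  series=[
    {"translation": [0,0,0.0005],"yaw": 0,"claw": 0.6},
    {"translation": [0,0,0.0009],"yaw": 0,"claw": 0.6},
    {"translation": [0,0,0.0009],"yaw": 0,"claw": 0.6},
  ],
)

```text
time_s: 22.12
tool_pos: [0.5979, -0.2008, 0.0654]
eef_rot: [3.109, 0.451, 0.0]
wrist_force: [-2.8, 0.6, 5.9]
gripper_width: 0.58
grasp_force: 38.8
```

Contact. Release gently and rise.

Request:
play_rows(
  series=[
    {"translation": [0,0,0],"yaw": 0,"claw": 0.3},
    {"translation": [0,0,0],"yaw": 0,"claw": 0.1},
    {"translation": [0,0,0],"yaw": 0,"claw": 0},
    {"translation": [0,0,-0.02],"yaw": 0,"claw": 0},
    {"translation": [0,0,-0.055],"yaw": 0,"claw": 0},
    {"translation": [0,0,-0.095],"yaw": 0,"claw": 0},
    {"translation": [-0.01,0,-0.13],"yaw": 0,"claw": 0},
    {"translation": [-0.03,0,-0.13],"yaw": 0,"claw": 0},
  ],
)

```text
time_s: 22.78
tool_pos: [0.5751, -0.2092, 0.2024]
eef_rot: [3.104, 0.454, 0.021]
wrist_force: [0.7, 0.2, 0.8]
gripper_width: 0.998
grasp_force: 0.0
```

Request:
play_rows(
  series=[
    {"translation": [-0.03,0,0],"yaw": 0,"claw": 0},
    {"translation": [-0.03,0,0],"yaw": 0,"claw": 0},
    {"translation": [-0.03,0,0],"yaw": 0,"claw": 0},
    {"translation": [-0.03,0,0],"yaw": 0,"claw": 0},
  ],
)

```text
time_s: 23.12
tool_pos: [0.5406, -0.2178, 0.1946]
eef_rot: [3.109, 0.451, 0.001]
wrist_force: [0.5, 0.4, -0.2]
gripper_width: 1.0
grasp_force: 0.0
```

```bash
python3 look.py q wrist side scene
python3 - <<'E'
import cv2,numpy as np
a=cv2.imread('pics/q_wrist.png')[:,170:470]
b=cv2.resize(cv2.imread('pics/q_side.png')[150:215,280:390],(490,240),interpolation=2);c=cv2.resize(cv2.imread('pics/q_scene.png')[150:350,160:520],(432,240),interpolation=2)
c=cv2.copyMakeBorder(c,0,0,0,58,0)
cv2.imwrite('pics/q.png',np.hstack([a,np.vstack([b,c])]))
E
```

```text
(no output)
```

View pics/q.png

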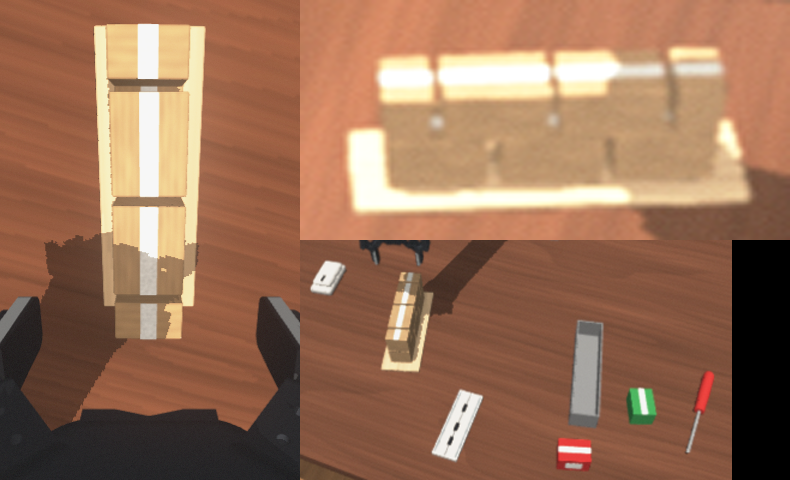

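The wrist view shows both cartons flush in the course, with even joints at rows 80-92, 197-206 and 295-302. The side and scene views show the bin empty and the bystanders where they were.

```bash
python3 -c "
from workcell import env
print(env.hand_in())"
```

```text
the job is handed in; nothing more can be done
None
```

I laid both cartons in the gap, each put down on the bench and regripped across its width, and handed the job in at about 23 s; the last pictures showed them flush, each bridging its joint with gaps of about 6 mm, and nothing else moved.

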